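Draw the hopper gate and catch the milling balls

TASK

Set the blue catch tray flat and square on the black rubber pad under the hopper's spout, pushed back almost to the hopper's foot and with its grip on the side away from the hopper, and let go of it. Then draw the red-handled slide gate steadily, without jerking it, all the way out to its end stop, so that all three white balls roll into the tray; leave the gate out and the tray under the spout. Do not shift or tip the bottle, the flask or the beaker.

Things in the scene. Friction and masses are not known exactly. Their poses are not given: they have to be found in the camera images.
- hopper: Feed hopper fixed to the bench, place and yaw vary. Origin on the bench under its middle, z up, +x to its back (raised clear bin); the spout looks along -x, roughly to the robot. A 4 mm black rubber pad covers x -225 to -65, y -75 to 75 mm; behind the pad stands its foot, a 40 mm high block with its front face at x = -65.
- gate (a joint): Travel of the slide gate, m: 0 shut, 0.07 at its end stop fully out. It slides square to the chute, along hopper-frame (-0.5, 0, 0.866): up and towards the spout, 30 degrees from vertical. Starts 0 to 6 mm out, the balls still held. Needs about 6 N to draw (0.15 kg, stiff guides) and stays where it is left.
- gate_grip (a point): Grip point on the gate's flat red handle, mid-thickness; moves with the gate; when shut at hopper (-118, 0, 213) mm. z = draw direction, x = uphill along the chute, y across. Handle 12 mm thick (x), 90 wide (y), from 30 below to 20 above this point (z). It leans 30 degrees: pinch its thickness with the fingers pointing along -z.
- tray_spot (a point): Point on top of the pad at hopper (-140, 0, 4) mm, where the middle of the tray's underside belongs: the tray then stands 5 mm clear of the hopper's foot, its back tucked 20 mm under the spout lip. Axes as hopper.
- spout_lip (a point): Lower end of the chute floor, at hopper (-90, 0, 85) mm; floor 6 mm thick. The open aluminium chute, 46 mm wide inside with 46 mm walls, rises from here to the back at 30 degrees; the gate crosses it 40 mm uphill between blue guides (outer faces at y +-43, 88 mm tall).
- bin_edge (a point): Middle of the front top edge of the clear bin, 116 mm wide, at hopper (-81, 0, 339) mm. The bin's clear front panel leans 30 degrees, parallel to the gate and 95 mm uphill of it, so it overhangs the gate's handle from behind and above.
- tray: Blue open catch tray 140 (x) x 120 mm, 55 high, 5 mm walls, about 0.25 kg, loose at the robot's left or right. Origin: centre of its underside, z up. A flat upright grip, 12 mm thick (x) and 70 wide (y), stands in the middle of its -x wall, up to 105 mm. Its +x belongs towards the hopper's +x. The rim passes under the spout lip with 14 mm to spare: bring it in level.
- tray_grip (a point): Grip point in the middle of the tray's upright grip, at (-71, 0, 83) mm in the tray frame, 22 mm below the grip's top and 28 mm above the tray's rim. Axes as tray.
- ball0: White ceramic milling ball, 40 mm diameter, about 85 g, in the chute behind the gate, number 0 counted from the gate (the origin is at its lowest point at first, 20 mm from its centre).
- ball1: White ceramic milling ball, 40 mm diameter, about 85 g, in the chute behind the gate, number 1 counted from the gate (the origin is at its lowest point at first, 20 mm from its centre).
- ball2: White ceramic milling ball, 40 mm diameter, about 85 g, in the chute behind the gate, number 2 counted from the gate (the origin is at its lowest point at first, 20 mm from its centre).
- ball0_center (a point): Centre of ball 0.
- ball1_center (a point): Centre of ball 1.
- ball2_center (a point): Centre of ball 2.
- reagent_bottle: Amber bottle with a black cap, 68 mm diameter, 150 mm high, standing loose; leave alone. Origin at the centre of its underside.
- conical_flask: Stoppered glass conical flask, 86 mm wide at the bottom, 146 mm high, standing loose; leave alone. Origin at the centre of its underside.
- beaker: Green glass cup, 70 mm diameter, 95 mm high, standing loose; leave alone. Origin at the centre of its underside.
Not all that is in view belongs to the job. Of the things that look like the tray, take the one that is farthest from the robot's base at the start.

How it is judged:
By the outcome, as a careful person would: the job done as asked, in the order asked, and still so for the second after the job is handed in, with the robot touching nothing.
It also fails if it takes over 58 s, if anything falls off the work surface, if the arm or the gripper's body presses on something with over 40 N, if the wrist force passes 120 N, or if a joint passes its speed limit or range.

ROBOT

A 6-joint arm with a two-finger parallel gripper is mounted at the origin on the work surface. World frame = base frame: x ahead of the robot, y to its left, z up, the work surface at z = 0. Lengths are in m, angles in rad, forces in N, time in s.
With the tool pointing down it reaches from about 0.325 to 1 m from the base axis. Payload 5.1 kg.
Tool frame: the origin (TCP) lies at the very end of the fingers, on their centre line; the grasp point (between the pads) lies 19 mm behind it; z points along the fingers, y is the direction in which the jaws open and shut (so a half turn about z gives the same grasp; the last joint's range is limited). The gripper opens to 85 mm and grips with 20 to 120 N. Pads are 22 mm wide; open, the fingers measure 114 mm over their backs; the gripper's body (76 mm by 85 mm) begins 54 mm behind the grasp point. The pads swing forward as they close: fully open they stand 13 mm farther back than shut.
Start: joints at [-1.376, 0.124, 1.65, -0, 1.367, -0.083], TCP at [0.178, -0.625, 0.231] pointing down, gripper open.
Joint ranges: [-2.61, 2.61], [-1.02, 2.33], [0.03, 2.71], [-1.35, 4.49], [0.32, 2.68], [-2.91, 2.91]. Speed limits (rad/s): [2.57, 2.57, 3.14, 3.14, 3.14, 3.14].

INTERFACE

Orientations are given as a unit quaternion [w, x, y, z].
In Python, from bench import observe, get_image, get_calibration, close_job gives the robot as it stands.
- The arm moves only by the shell command python3 -m crank 'ROWS' [FORCE]. ROWS is JSON, a list of rows, each a list of 7 numbers: the turn, a rotation vector about the tool's x, y, z in degrees, then the shift along the tool's x, y, z in cm, then the opening, from -1 (shut) to 1 (fully open). A call has exactly 10 rows; each row shifts and turns the commanded pose from where the row before left it, along the tool's axes as they then stand; what a row does not reach is not made up. A row lasts 1/10 s, in which the tool goes at most 50 mm and 8.59 degrees, less where a joint would pass 70% of its speed; a pose out of reach is approached as far as the arm can. A call is refused whole if a number of a shift passes 5 or a number of a turn 8.59, either way. A call with a gripper value outside its range is refused whole. The fingers move at their own pace and stop on an object; FORCE is the grip in N (left out, the last holds). Time passes only in rows, so rows that do not move let the fingers close, or fill a call up. It gives the time, the measured TCP pose, the force and the opening at its end, in the units of the state.
- observe(): the state, without advancing time (a new reading comes with each control period).
- get_image(name): name is "scene" or "top" or "wrist"; returns (picture, depth): 420x560x3 uint8, red, green, blue; 420x560 float32, m along the optical axis (not along the pixel's ray), 0 where there is no reading.
- get_calibration(name): a dict with "vertical_fov" (degrees; the focal length in pixels is half the picture's height over the tangent of half this angle, whatever the lens; pixels are square), "cx", "cy" (the principal point, pixels), "k1" (the pictures are not rectified: a ray, as slopes to the right and down, at radius r is drawn at 1 + k1 r^2 times it, then the intrinsics apply), "R" (3x3) and "t" (3): a world point X has camera coordinates R X + t. Camera axes: x right, y down, z forward; pixel columns grow to the right and rows downward; lengths in m; the calibration is good to about 2 mm. A picture is of the moment at which its call begins: read the wrist's pose just before it. get_calibration takes no time and is no camera call; for the wrist camera it gives the pose at the moment of the call.
- close_job(): hands the job in, once; it reports no verdict.
The state is a dict: "t": time; "joint_positions": joint angles; "joint_velocities": joint speeds; "joint_efforts": joint torques, N m; "tcp_pos": TCP position; "tool_rot": TCP orientation; "contact_force": force on the tool from outside, world axes, zero at the start; "ft_torque": the same for the moment, N m; "grip_width": finger opening in m.
Only numpy, scipy, OpenCV 4.12 (cv2) and the standard library are available. Lean on these libraries where they do the work, as an engineer would, in place of code of your own. Each camera call takes 0.05 s, during which the arm holds its last target. There are 200 camera calls.

## Working session

There is one attempt and no reset: what is moved stays moved. The work goes in short steps, Python scripts to look and compute and a shell command to move; the robot and the scene stay as the last step left them, time stands still between calls to the robot, and variables do not carry over. Pictures are saved under pics/ and viewed, about 8 in all and at most 12, crops included, and the job is handed in when it is done.

```bash
mkdir -p pics; ls
cat > h.py <<'E'
import numpy as np, cv2
from bench import *
from scipy.spatial.transform import Rotation as Ro
def save(name,fn):
    c=get_calibration(name); im,d=get_image(name); cv2.imwrite('pics/'+fn+'.png',im[:,:,::-1]); np.savez('pics/'+fn+'.npz',im=im,d=d,**{k:np.array(v) for k,v in c.items()}); return im,d,c
def cloud(d,c):
    d=np.asarray(d);h,w=d.shape; f=h/2/np.tan(np.radians(float(c['vertical_fov']))/2)
    v,u=np.mgrid[:h,:w].astype(float); K=np.array([[f,0,float(c['cx'])],[0,f,float(c['cy'])],[0,0,1]])
    p=cv2.undistortPoints(np.stack([u.ravel(),v.ravel()],1)[:,None],K,np.array([float(c['k1']),0,0,0]))[:,0]
    P=np.c_[p,np.ones(len(p))]*d.reshape(-1,1)
    return ((P-np.array(c['t']))@np.array(c['R'])).reshape(h,w,3)
E
python3 - <<'E'
from h import *
s=observe(); print(s)
for n in ('scene','top'):
    im,d,c=save(n,n+'0'); print(n,{k:np.round(v,3).tolist() for k,v in c.items()}, (d==0).mean())
E
```

```text
pics
{'t': 0.0, 'joint_positions': array([-1.37560045e+00,  1.24527362e-01,  1.65166712e+00,  2.61885838e-05,
        1.36747435e+00, -8.25553538e-02]), 'joint_velocities': array([ 6.28687348e-05, -8.61686837e-04, -2.91213221e-04, -1.20372642e-03,
       -8.17931643e-04, -1.15513626e-04]), 'joint_efforts': array([-9.20962375e-04, -4.23614216e+01, -3.65454733e+01, -1.58658936e-04,
        6.95426817e-03, -3.93737480e-06]), 'tcp_pos': array([ 0.17811592, -0.62449571,  0.23004267]), 'tool_rot': array([-1.03716522e-03,  9.90372104e-01,  1.38426939e-01, -4.56330830e-05]), 'contact_force': array([ 0.61168967, -0.54911875,  0.20119526]), 'ft_torque': array([ 0.00896704,  0.01907821, -0.03920402]), 'grip_width': 0.08514607857884503}
scene {'vertical_fov': 48.788, 'cx': 277.716, 'cy': 212.679, 'k1': -0.114, 'R': [[-0.393, 0.919, 0.009], [0.788, 0.342, -0.511], [-0.473, -0.194, -0.86]], 't': [0.161, -0.336, 1.842]} 0.004060374149659864
top {'vertical_fov': 54.822, 'cx': 283.084, 'cy': 216.527, 'k1': 0.036, 'R': [[-0.015, -1.0, 0.007], [-0.991, 0.014, -0.133], [0.133, -0.009, -0.991]], 't': [0.043, 0.587, 1.134]} 0.003954081632653061
```

View pics/top0.png

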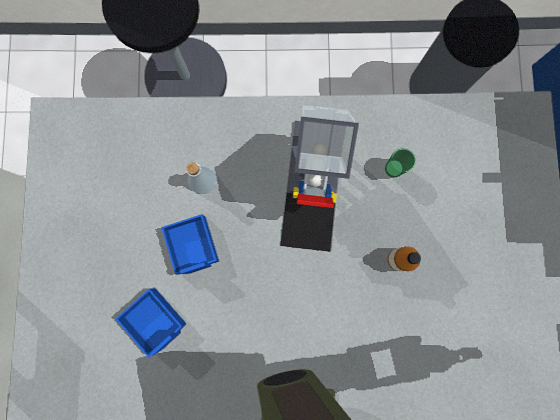

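View pics/scene0.png

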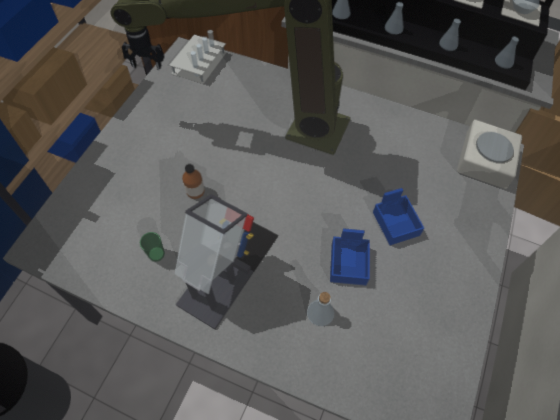

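The top view shows trays at about (190,245) and (150,322), the hopper at (325,170) and its pad at (308,222). The flask is at (200,177), the bottle at (405,258) and the beaker at (400,162). Each tray's grip seems to be on its lower or right side, so I'll measure next.

```bash
cat > m.py <<'E'
from h import *
def rect(xy):
    (c,wh,a)=cv2.minAreaRect((xy*1000).astype(np.float32)); return np.round(c,1),np.round(wh,1),round(a,2)
if __name__=='__main__':
  for n in ('top','scene'):
    z=np.load(f'pics/{n}0.npz'); im=z['im']; P=cloud(z['d'],z); hsv=cv2.cvtColor(im,cv2.COLOR_RGB2HSV)
    H,S,V=cv2.split(hsv); X=P[...,0];Y=P[...,1];Z=P[...,2]
    ok=(z['d']>0)&(X>.1)&(X<1.1)&(abs(Y)<.8)
    blue=((H>100)&(H<130)&(S>130)&ok&(Z>-.01)&(Z<.2)).astype(np.uint8)
    nl,lab,st,ce=cv2.connectedComponentsWithStats(blue)
    for i in range(1,nl):
        if st[i,4]<400: continue
        q=P[lab==i]; print(n,'blue',st[i,4],ce[i].round(),'zmax',q[:,2].max().round(4))
        for lo,hi in((.047,.061),(.07,.12),(-.005,.012)):
            s=q[(q[:,2]>lo)&(q[:,2]<hi)]
            if len(s)>5: print('  z',lo,hi,len(s),rect(s[:,:2]),s[:,2].mean().round(4))
    red=((H<8)|(H>172))&(S>150)&ok&(Z>.1)&(V>80)
    q=P[red]; print(n,'red',len(q),q.mean(0).round(4),rect(q[:,:2]),q[:,2].min().round(3),q[:,2].max().round(3))
    blk=(V<50)&ok&(abs(Z)<.03)&(X>.4)&(X<.8)&(Y<.15)&(Y>-.15)
    q=P[blk]; 
    if len(q): print(n,'pad',len(q),rect(q[:,:2]),q[:,2].mean())
    fl=ok&(abs(X-.5)<.02)&(abs(Y+.05)<.5); print('floor',np.median(Z[ok&(X<.5)&(X>.4)]))
E
python3 m.py
```

```text
top blue 2324 [190. 245.] zmax 0.1099
  z 0.047 0.061 317 (array([508.6, 302.5]), array([146.3, 120.3]), 17.63) 0.0539
  z 0.07 0.12 144 (array([444.6, 281.7]), array([11.8, 69. ]), 17.6) 0.1007
  z -0.005 0.012 1528 (array([509.5, 300.5]), array([145. , 116.4]), 17.5) 0.0045
top blue 2678 [151. 322.] zmax 0.1084
  z 0.047 0.061 389 (array([295.4, 404.8]), array([147.7, 123.3]), 41.43) 0.0535
  z 0.07 0.12 157 (array([245.9, 358.3]), array([12.3, 68. ]), 42.32) 0.1005
  z -0.005 0.012 1626 (array([299.2, 412.4]), array([152.5, 139.8]), 36.74) 0.0046
top red 370 [ 0.6005 -0.0428  0.225 ] (array([602.8, -43.8]), array([88.5, 33. ]), 81.83) 0.194 0.24
top pad 2194 (array([603.4, -43.4]), array([146.4, 214.7]), 82.41) 0.0035051870646282176
floor -0.0001543517382656925
scene blue 1696 [397. 217.] zmax 0.114
  z 0.047 0.061 284 (array([299.6, 404. ]), array([145. , 124.5]), 42.24) 0.0534
  z 0.07 0.12 133 (array([248.1, 358.1]), array([14.3, 68. ]), 40.14) 0.0936
  z -0.005 0.012 712 (array([299. , 405.7]), array([139.8, 120.5]), 42.34) 0.0059
scene blue 1819 [350. 258.] zmax 0.1136
  z 0.047 0.061 274 (array([514.5, 300.8]), array([143.2, 121.3]), 17.08) 0.0547
  z 0.07 0.12 148 (array([447.4, 278.8]), array([13.9, 65.1]), 18.72) 0.0942
  z -0.005 0.012 957 (array([513.4, 301.3]), array([139.9, 111.4]), 16.55) 0.0056
scene red 82 [ 0.612  -0.0112  0.2203] (array([611.7, -11.8]), array([20.4, 24.9]), 79.18) 0.199 0.241
scene pad 847 (array([618.6, -19.8]), array([ 93.8, 232.8]), 83.74) 0.005802944259996204
floor 0.001807646701857488
```

```bash
cat >> h.py <<'E'
def ray(uv,c,z):
    uv=np.atleast_2d(np.asarray(uv,float)); f=210/np.tan(np.radians(float(c['vertical_fov']))/2)
    K=np.array([[f,0,float(c['cx'])],[0,f,float(c['cy'])],[0,0,1]])
    p=cv2.undistortPoints(uv[:,None],K,np.array([float(c['k1']),0,0,0]))[:,0]
    R=np.array(c['R']);t=np.array(c['t']); o=-R.T@t; dr=np.c_[p,np.ones(len(p))]@R
    return o+dr*((z-o[2])/dr[:,2])[:,None]
def proj(X,c):
    f=210/np.tan(np.radians(float(c['vertical_fov']))/2)
    p=np.atleast_2d(X)@np.array(c['R']).T+np.array(c['t']); p=p[:,:2]/p[:,2:]; p=p*(1+float(c['k1'])*(p**2).sum(1,keepdims=True))
    return p*f+[float(c['cx']),float(c['cy'])]
E
python3 - <<'E'
from h import *
z=np.load('pics/top0.npz'); im=z['im']; g=cv2.cvtColor(im,cv2.COLOR_RGB2GRAY).astype(float)
def cross(line,i0,th):  # subpixel threshold crossing going outwards
    for i in range(i0,i0+40):
        if (line[i]-th)*(line[i+1]-th)<=0: return i+(th-line[i])/(line[i+1]-line[i])
F=[];L=[];Rr=[]
print(g[230,270:345:5],g[225:260:3,306])
for u in range(287,327): F.append((u,cross(g[:,u],238,75)))
for v in range(212,240):
    L.append((559-cross(g[v,::-1],559-295,60),v)); Rr.append((cross(g[v],318,75),v))
def fit(p,z0):
    p=np.array([q for q in p if q[1] is not None and q[0] is not None],float); w=ray(p,z,z0)[:,:2]
    vx,vy,x,y=cv2.fitLine((w*1000).astype(np.float32),cv2.DIST_HUBER,0,.01,.01).ravel(); 
    r=((w*1000-[x,y])@[-vy,vx]); return np.array([vx,vy]),np.array([x,y]),np.std(r)
for n,p in(('F',F),('L',L),('R',Rr)):
    d,c,s=fit(p,.004); print(n,d.round(4),c.round(1),'yaw-ish',np.degrees(np.arctan2(d[1],d[0])).round(2),s.round(2))
E
```

```text
[170. 181. 153.  43.  43.  38.  43.  38.  43.  36.  40.  36.  39. 160.
 152.] [ 40.  44.  40.  36.  42.  43.  37.  48. 159. 169. 163. 173.]
F [0.1253 0.9921] [496.7 -30.1] yaw-ish 82.8 0.49
L [ 0.9913 -0.1314] [570.5  35.1] yaw-ish -7.55 0.38
R [ 0.9914 -0.1309] [ 551.  -110.8] yaw-ish -7.52 0.29
```

The farther tray is the one at world (0.512, 0.303), yaw 17.6°. The hopper yaw is about -7.5° and the tray spot is about (0.580, -0.040). I'll turn the tool and travel over.

```bash
python3 -m crank '[[0,0,-8.5,0,0,0,1],[0,0,-8.5,0,0,0,1],[0,0,-8.5,0,0,0,1],[0,0,-8.5,0,0,0,1],[0,0,-8.5,0,0,0,1],[0,0,-8.5,0,0,0,1],[0,0,-8.5,0,0,0,1],[0,0,-8.5,0,0,0,1],[0,0,-8.5,0,0,0,1],[0,0,-8.5,0,0,0,1]]'
python3 -m crank '[[0,0,-6.7,0,0,0,1],[0,0,0,3.3,3.6,0,1],[0,0,0,3.3,3.6,0,1],[0,0,0,3.3,3.6,0,1],[0,0,0,3.3,3.6,0,1],[0,0,0,3.3,3.6,0,1],[0,0,0,3.3,3.6,0,1],[0,0,0,3.3,3.6,0,1],[0,0,0,3.3,3.6,0,1],[0,0,0,3.3,3.6,0,1]]'
python3 -m crank '[[0,0,0,4.5,1.7,0,1],[0,0,0,4.5,1.7,0,1],[0,0,0,4.5,1.7,0,1],[0,0,0,4.5,1.7,0,1],[0,0,0,4.5,1.7,0,1],[0,0,0,4.5,1.7,0,1],[0,0,0,4.5,1.7,0,1],[0,0,0,4.5,1.7,0,1],[0,0,0,4.5,1.7,0,1],[0,0,0,4.5,1.7,0,1]]'
```

```text
t: 1.1
tcp_pos: [0.1782, -0.6247, 0.2306]
tool_rot: [-0.0, 0.634, 0.773, 0.0]
contact_force: [-0.2, -0.5, -0.3]
grip_width: 0.085
t: 2.1
tcp_pos: [0.3975, -0.242, 0.231]
tool_rot: [-0.0, 0.591, 0.807, 0.0]
contact_force: [0.8, -0.1, 0.5]
grip_width: 0.0856
t: 3.1
tcp_pos: [0.4223, 0.2385, 0.231]
tool_rot: [0.0, 0.59, 0.807, -0.0]
contact_force: [0.1, -0.7, -0.3]
grip_width: 0.0855
```

```bash
python3 -m crank '[[0,0,0,1.8,1.7,1,1],[0,0,0,1.7,1.7,1,1],[0,0,0,0,0,1,1],[0,0,0,0,0,1,1],[0,0,0,0,0,1,1],[0,0,0,0,0,0,1],[0,0,0,0,0,0,1],[0,0,0,0,0,0,1],[0,0,0,0,0,0,1],[0,0,0,0,0,0,1]]'
python3 - <<'E'
from h import *
from m import rect
s=observe();print(s['tcp_pos'])
im,d,c=save('wrist','w1'); print(np.round(c['R'],3).tolist(), np.round(-np.array(c['R']).T@c['t'],4),c['vertical_fov'])
P=cloud(d,c);H,S,V=cv2.split(cv2.cvtColor(im,cv2.COLOR_RGB2HSV))
b=(H>100)&(H<130)&(S>130)&(d>0)
q=P[b]
for lo,hi in((.101,.109),(.05,.06)):
    t=q[(q[:,2]>lo)&(q[:,2]<hi)]; print(lo,len(t),len(t)and rect(t[:,:2]))
E
```

```text
t: 4.1
tcp_pos: [0.4451, 0.2801, 0.182]
tool_rot: [0.0, 0.591, 0.807, 0.001]
contact_force: [-0.4, -1.0, -0.5]
grip_width: 0.0854
[0.4451137  0.28006522 0.18200506]
[[0.953, 0.302, 0.002], [0.289, -0.913, 0.289], [0.089, -0.275, -0.957]] [0.4222 0.348  0.3237] 58.05648879199955
0.101 2365 (array([366.2, 314.7]), array([ 56.1, 225.3]), 65.62)
0.05 6449 (array([421.7, 311.8]), array([166.6, 358.4]), 82.52)
```

View pics/w1.png

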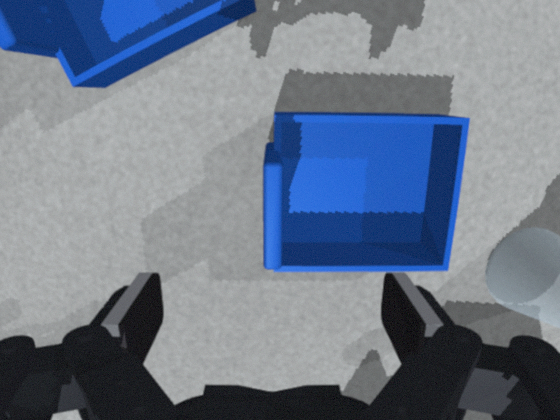

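The wrist view shows the chosen tray's grip at columns 265-281, rows 145-270, centred between the fingers at about column 273. The other tray is at the upper left. I'll restrict the measurement to this tray.

Run:
```python
from h import *
from m import rect
z=np.load('pics/w1.npz');im,d=z['im'],z['d'];P=cloud(d,z);H,S,V=cv2.split(cv2.cvtColor(im,cv2.COLOR_RGB2HSV))
b=((H>100)&(H<130)&(S>130)&(d>0)); b[:105]=0;b[:,:255]=0
q=P[b]
for lo,hi in((.101,.109),(.05,.06)):
    t=q[(q[:,2]>lo)&(q[:,2]<hi)]; print(lo,len(t),rect(t[:,:2]))
s=np.array([.4451,.2801]); ex=np.array([-.3024,.9532]);ey=np.array([.9532,.3024])
for g in((444.3,282),): print((np.array(g)/1000-s)@ex,(np.array(g)/1000-s)@ey)
```

```text
0.101 1926 (array([445.1, 279.2]), array([10.9, 69.6]), 17.27)
0.05 4128 (array([510.2, 299.2]), array([145.9, 120.7]), 17.42)
0.0020529999999999494 -0.00018799999999998194
```

```bash
python3 -m crank '[[0,0,0,0,0,1.5,1],[0,0,0,0,0,2,1],[0,0,0,0,0,2,1],[0,0,0,0,0,2,1],[0,0,0,0,0,2,1],[0,0,0,0,0,1.5,1],[0,0,0,0,0,0.6,1],[0,0,0,0,0,0,-0.2],[0,0,0,0,0,0,-0.8],[0,0,0,0,0,0,-1]]' 60
python3 -m crank '[[0,0,0,0,0,0,-1],[0,0,0,0,0,0,-1],[0,0,0,0,0,0,-1],[0,0,0,0,0,0,-1],[0,0,0,0,0,0,-1],[0,0,0,0,0,0,-1],[0,0,0,0,0,-0.2,-1],[0,0,0,0,0,-0.4,-1],[0,0,0,0,0,-0.7,-1],[0,0,0,0,0,-0.7,-1]]'
```

```text
t: 5.15
tcp_pos: [0.4457, 0.2805, 0.0666]
tool_rot: [0.001, 0.59, 0.807, 0.001]
contact_force: [-0.4, 0.7, 0.5]
grip_width: 0.0435
t: 6.15
tcp_pos: [0.4441, 0.2797, 0.085]
tool_rot: [-0.0, 0.591, 0.807, -0.001]
contact_force: [0.2, -0.6, -2.4]
grip_width: 0.0113
```

```bash
python3 -m crank '[[0,0,3,0,0,0,-1],[0,0,5,0,0,0,-1],[0,0,6,0,0,0,-1],[0,0,6,0,0,0,-1],[0,0,3.7,0,0,0,-1],[0,0,1.5,-0.6,0,0,-1],[0,0,0,-1.4,0,0,-1],[0,0,0,-2.5,0,0,-1],[0,0,0,-3,0,0,-1],[0,0,0,-3,0,0,-1]]'
python3 -m crank '[[0,0,0,-3,-0.3,0,-1],[0,0,0,-3,-0.5,0,-1],[0,0,0,-3,-0.6,0,-1],[0,0,0,-3,-0.7,0,-1],[0,0,0,-3,-0.7,0,-1],[0,0,0,-2.2,-0.6,0,-1],[0,0,0,-1.2,-0.5,0,-1],[0,0,0,-0.6,-0.3,0,-1],[0,0,0,-0.2,-0.2,0,-1],[0,0,0,0,0,0,-1]]'
python3 - <<'E'
from h import *
s=observe();print(s['tcp_pos'],s['tool_rot'])
save('wrist','w2'); im,d,c=save('top','top2')
from m import rect
P=cloud(d,c);H,S,V=cv2.split(cv2.cvtColor(im,cv2.COLOR_RGB2HSV)); X,Y,Z=P[...,0],P[...,1],P[...,2]
q=P[(H>100)&(H<130)&(S>130)&(d>0)&(Y<.15)&(Y>-.2)&(X>.2)&(X<.6)]
for lo,hi in((.07,.085),(.02,.035)):
    t=q[(q[:,2]>lo)&(q[:,2]<hi)]; print(lo,len(t),rect(t[:,:2]),t[:,2].mean())
E
```

```text
t: 7.15
tcp_pos: [0.4304, 0.1742, 0.0853]
tool_rot: [0.0, 0.752, 0.659, -0.0]
contact_force: [0.7, 0.3, -2.6]
grip_width: 0.0111
t: 8.15
tcp_pos: [0.3619, -0.0086, 0.0853]
tool_rot: [0.0, 0.752, 0.659, 0.0]
contact_force: [0.2, 0.4, -3.6]
grip_width: 0.0114
[ 0.36188726 -0.00862184  0.08529788] [3.88101121e-05 7.52330060e-01 6.58786361e-01 1.04606343e-04]
0.07 205 (array([432.7, -17.1]), array([118.4, 138.1]), 82.52) 0.07385173012446565
0.02 1210 (array([439. , -19.2]), array([110. , 115.8]), 82.48) 0.02405691475333475
```

View pics/w2.png

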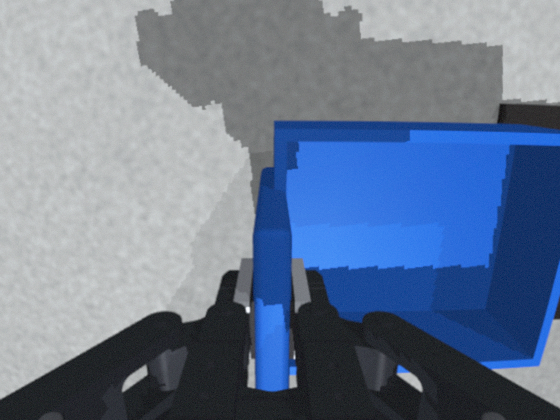

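```bash
python3 -m crank '[[0,0,0,-0.1,0,0.5,-1],[0,0,0,-0.17,0.6,0.5,-1],[0,0,0,0,1.5,0,-1],[0,0,0,0,2,0,-1],[0,0,0,0,2.4,0,-1],[0,0,0,0,2.4,0,-1],[0,0,0,0,2,0,-1],[0,0,0,0,1.5,0,-1],[0,0,0,0,0.8,0,-1],[0,0,0,0,0.6,0,-1]]'
python3 - <<'E'
from h import *
from m import rect
s=observe();print(s['tcp_pos'],s['contact_force'])
im,d,c=save('top','top3');im2,d2,c2=save('scene','scene3')
P=cloud(d,c);H,S,V=cv2.split(cv2.cvtColor(im,cv2.COLOR_RGB2HSV)); X,Y,Z=P[...,0],P[...,1],P[...,2]
a=cv2.resize(im[120:300,220:400],(540,540),interpolation=cv2.INTER_CUBIC);b=cv2.resize(im2[160:330,150:330],None,fx=1.4,fy=1.4)
o=np.zeros((540,800,3),np.uint8);o[:,:540]=a;o[:b.shape[0],540:540+min(260,b.shape[1])]=b[:,:260];cv2.imwrite('pics/c3.png',o[:,:,::-1])
q=P[(H>100)&(H<130)&(S>130)&(d>0)&(Y<.15)&(Y>-.2)&(X>.4)&(X<.7)]
ex=np.array([.9914,-.1305]);ey=np.array([.1305,.9914])
for lo,hi in((.058,.07),(.1,.125)):
    t=q[(q[:,2]>lo)&(q[:,2]<hi)]*1000; r=t[:,:2]; print(lo,len(t),'s',np.percentile(r@ex,[1,50,99]).round(1),'y',np.percentile(r@ey,[1,99]).round(1),t[:,2].mean())
E
```

```text
t: 9.25
tcp_pos: [0.4989, -0.0294, 0.0745]
tool_rot: [-0.001, 0.752, 0.659, -0.0]
contact_force: [0.1, 1.1, -3.5]
grip_width: 0.0112
[ 0.49890654 -0.02935943  0.07449079] [ 0.10723083  1.05013316 -3.47433634]
0.058 96 s [506.4 588.  636.2] y [-23.9  95.8] 62.758610754608924
0.1 17 s [664.1 668.2 672.1] y [-5.2 77.4] 117.7319837905297
```

View pics/c3.png

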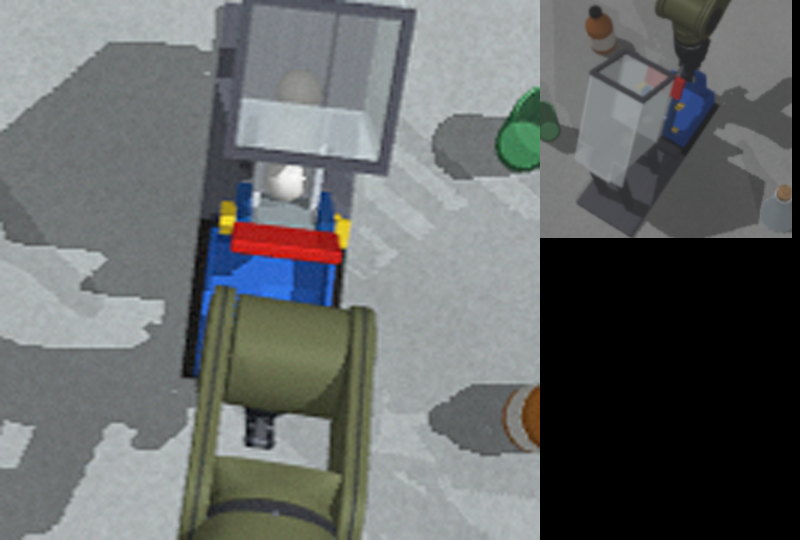

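```bash
python3 -m crank '[[0,0,0,0,0.3,0,-1],[0,0,0,0,0.4,0,-1],[0,0,0,0,0.26,0,-1],[0,0,0,0,0.1,0,-1],[0,0,0,0,0,0.1,-1],[0,0,0,0,0,0.15,-1],[0,0,0,0,0,0.1,-1],[0,0,0,0,0,0.05,-1],[0,0,0,0,0,0,-1],[0,0,0,0,0,0,-1]]'
```

```text
t: 10.35
tcp_pos: [0.509, -0.0309, 0.0713]
tool_rot: [-0.0, 0.752, 0.659, -0.0]
contact_force: [-0.1, -0.9, -3.7]
grip_width: 0.0114
```

```bash
python3 -m crank '[[0,0,0,0,0.03,0.05,-1],[0,0,0,0,0,0.05,-1],[0,0,0,0,0,0.05,-1],[0,0,0,0,0,0,-1],[0,0,0,0,0,0,-1],[0,0,0,0,0,0,-1],[0,0,0,0,0,0,-0.8],[0,0,0,0,0,0,-0.6],[0,0,0,0,0,0,-0.4],[0,0,0,0,0,0,-0.2]]' 20
```

```text
t: 11.35
tcp_pos: [0.5098, -0.031, 0.0701]
tool_rot: [0.0, 0.752, 0.659, 0.0]
contact_force: [-0.5, 0.1, 0.1]
grip_width: 0.034
```

```bash
python3 -m crank '[[0,0,0,0,0,0,-0.1],[0,0,0,0,0,-1,-0.1],[0,0,0,0,0,-2,-0.1],[0,0,0,0,0,-2,0],[0,0,0,0,0,-2,0],[0,0,0,0,0,-2,0.5],[0,0,0,0,-0.5,-2.5,1],[0,0,0,0,-1,-2.5,1],[0,0,0,0,-1,-2.5,1],[0,0,0,0,-0.5,-1.5,1]]'
python3 -m crank '[[-5,0,0,0,0,-0.5,1],[-7,0,0,0,0,0,1],[-7,0,0,0,0,0,1],[-7,0,0,0,0,0,1],[-4,0,0,0,0,0,1],[0,0,0,0,0,0,1],[0,0,0,0,0,0,1],[0,0,0,0,0,0,1],[0,0,0,0,0,0,1],[0,0,0,0,0,0,1]]'
python3 - <<'E'
from h import *
s=observe();print(s['tcp_pos'],Ro.from_quat(s['tool_rot'],scalar_first=True).as_matrix().round(3).tolist())
im2,d2,c2=save('top','top4');im,d,c=save('wrist','w4')
ex=np.array([.9914,-.1305]);ey=np.array([.1305,.9914])
for n,im,d,c in(('wrist',im,d,c),('top',im2,d2,c2)):
    P=cloud(d,c);H,S,V=cv2.split(cv2.cvtColor(im,cv2.COLOR_RGB2HSV))
    r=((H<8)|(H>172))&(S>150)&(V>80)&(d>0)&(P[...,2]>.1); q=P[r]*1000
    a=q[:,:2]@ex; b=q[:,:2]@ey; g=a*.866+q[:,2]*.5; w=-a*.5+q[:,2]*.866
    print(n,'red',len(q),'y',np.percentile(b,[1,50,99]).round(1),'uphill',np.percentile(g,[1,50,99]).round(1),'draw',np.percentile(w,[1,50,99]).round(1))
    if len(q)>9:
        (cc,wh,an)=cv2.minAreaRect(q[q[:,2]>200][:,:2].astype(np.float32)); print(cc,wh,an)
    q=P[(H>100)&(H<130)&(S>130)&(d>0)&(P[...,2]<.12)&(P[...,1]<.15)]*1000
    for lo,hi in((54,64),(100,115),(3,13)):
        t=q[(q[:,2]>lo)&(q[:,2]<hi)]
        if len(t)>20: print('tray',lo,len(t),'s',np.percentile(t[:,:2]@ex,[1,99]).round(1),'y',np.percentile(t[:,:2]@ey,[1,99]).round(1),'z',t[:,2].mean().round(1))
cv2.imwrite('pics/c4.png',np.hstack([cv2.resize(im2[120:300,220:400],(400,400)),cv2.resize(np.load('pics/w4.npz')['im'],(400,300))[[*range(300)]+[0]*100]])[:,:,::-1])
E
```

```text
t: 12.35
tcp_pos: [0.4799, -0.027, 0.253]
tool_rot: [0.002, 0.752, 0.659, 0.001]
contact_force: [-0.4, -0.0, 0.1]
grip_width: 0.0852
t: 13.35
tcp_pos: [0.4801, -0.027, 0.255]
tool_rot: [0.194, 0.727, 0.636, 0.17]
contact_force: [-1.2, -0.2, 0.4]
grip_width: 0.0854
[ 0.48011343 -0.02702409  0.25504469] [[0.132, 0.859, 0.495], [0.991, -0.114, -0.066], [0.0, 0.499, -0.866]]
wrist red 4975 y [-6.  40.3 77.6] uphill [623.  623.9 633.9] draw [-136.9  -98.7  -91.9]
(559.0884399414062, -34.54826736450195) (87.31502532958984, 99.34569549560547) 77.23426055908203
tray 54 2548 s [503.1 649.7] y [-25.5  93.7] z 57.9
tray 100 1463 s [502.4 659.4] y [ 0.9 75.3] z 107.0
tray 3 8301 s [503.2 645.2] y [-21.1  93.7] z 8.2
top red 365 y [-7.7 35.6 78.3] uphill [624.7 634.5 636.4] draw [-138.   -99.3  -89.7]
(602.1597290039062, -43.88571548461914) (88.73011779785156, 30.464265823364258) 82.39679718017578
tray 54 180 s [502.6 644.9] y [-24.3  95.5] z 58.7
tray 100 66 s [502.6 672.1] y [-3.6 75.6] z 108.1
tray 3 1206 s [510.7 634.6] y [-19.1  97.1] z 8.3
```

View pics/c4.png

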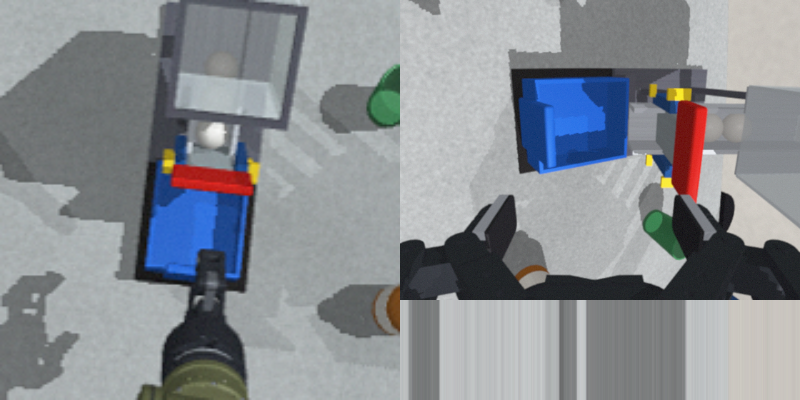

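The left panel shows the tray flat on the pad with its grip toward the robot. Its back edge is at s=649.7 against the foot at 655, about 5 mm clear. The red handle's mid-plane is at 629.5 uphill and its top is at -90.5 along the draw axis. I'll grasp the handle next.

```bash
python3 -m crank '[[0,0,0,0,1,0,1],[0,0,0,0,2,0,1],[0,0,0,0,2.5,0,1],[0,0,0,0,2,0,1],[0,0,0,0,1.15,0,1],[0,0,0,0,0,0.5,1],[0,0,0,0,0,1.5,1],[0,0,0,0,0,2,1],[0,0,0,0,0,1,1],[0,0,0,0,0,0,1]]' 
python3 -m crank '[[0,0,0,0,0,1,1],[0,0,0,0,0,1.5,1],[0,0,0,0,0,1.5,1],[0,0,0,0,0,1,1],[0,0,0,0,0,0.7,1],[0,0,0,0,0,0.3,1],[0,0,0,0,0,0,1],[0,0,0,0,0,0,0.4],[0,0,0,0,0,0,0],[0,0,0,0,0,0,-0.2]]'
python3 - <<'E'
from h import *
s=observe();p=s['tcp_pos']*1000;a=p[0]*.9914-p[1]*.1305
print('uphill',a*.866+p[2]*.5,'draw',-a*.5+p[2]*.866,'y',p[0]*.1305+p[1]*.9914,s['grip_width'],s['contact_force'],s['joint_positions'].round(2))
E
```

```text
t: 14.45
tcp_pos: [0.5774, -0.0399, 0.2508]
tool_rot: [0.193, 0.727, 0.637, 0.169]
contact_force: [-0.4, -0.3, 0.5]
grip_width: 0.0851
t: 15.45
tcp_pos: [0.6086, -0.0441, 0.2035]
tool_rot: [0.195, 0.727, 0.636, 0.171]
contact_force: [-0.4, 0.0, -0.6]
grip_width: 0.044
uphill 629.2378711565096 draw -128.3031909826105 y 35.702246713731355 0.04397663285500181 [-0.44081005  0.00857076 -0.59930416] [-0.17 -0.23  2.1   0.03  0.75 -0.05]
```

Well aligned, so I'll close on the handle at 80 N and check forces.

```bash
python3 -m crank '[[0,0,0,0,0,0,-0.5],[0,0,0,0,0,0,-0.7],[0,0,0,0,0,0,-0.8],[0,0,0,0,0,0,-1],[0,0,0,0,0,0,-1],[0,0,0,0,0,0,-1],[0,0,0,0,0,0,-1],[0,0,0,0,0,0,-1],[0,0,0,0,0,0,-1],[0,0,0,0,0,0,-1]]' 80
python3 -m crank '[[0,0,0,0,0,-0.03,-1],[0,0,0,0,0,-0.06,-1],[0,0,0,0,0,-0.1,-1],[0,0,0,0,0,-0.15,-1],[0,0,0,0,0,-0.18,-1],[0,0,0,0,0,-0.2,-1],[0,0,0,0,0,-0.2,-1],[0,0,0,0,0,-0.2,-1],[0,0,0,0,0,-0.2,-1],[0,0,0,0,0,-0.2,-1]]'
```

```text
t: 16.45
tcp_pos: [0.6093, -0.0442, 0.2039]
tool_rot: [0.196, 0.726, 0.636, 0.171]
contact_force: [4.4, -0.5, 1.4]
grip_width: 0.0112
t: 17.45
tcp_pos: [0.6019, -0.0432, 0.2167]
tool_rot: [0.196, 0.726, 0.636, 0.171]
contact_force: [9.4, -0.4, -1.6]
grip_width: 0.0112
```

```bash
python3 -m crank '[[0,0,0,0,0.02,-0.2,-1],[0,0,0,0,0.02,-0.2,-1],[0,0,0,0,0.02,-0.2,-1],[0,0,0,0,0,-0.2,-1],[0,0,0,0,0,-0.2,-1],[0,0,0,0,0,-0.2,-1],[0,0,0,0,0,-0.2,-1],[0,0,0,0,0,-0.2,-1],[0,0,0,0,0,-0.2,-1],[0,0,0,0,0,-0.2,-1]]'
python3 -m crank '[[0,0,0,0,0,-0.2,-1],[0,0,0,0,0,-0.2,-1],[0,0,0,0,0,-0.2,-1],[0,0,0,0,0,-0.2,-1],[0,0,0,0,0,-0.2,-1],[0,0,0,0,0,-0.2,-1],[0,0,0,0,0,-0.2,-1],[0,0,0,0,0,-0.2,-1],[0,0,0,0,0,-0.2,-1],[0,0,0,0,0,-0.2,-1]]'
```

```text
t: 18.45
tcp_pos: [0.5921, -0.042, 0.2339]
tool_rot: [0.195, 0.727, 0.636, 0.171]
contact_force: [8.5, -0.7, -0.9]
grip_width: 0.0109
t: 19.45
tcp_pos: [0.5822, -0.0406, 0.2511]
tool_rot: [0.195, 0.727, 0.636, 0.171]
contact_force: [9.2, 0.2, -1.3]
grip_width: 0.0112
```

```bash
python3 -m crank '[[0,0,0,0,0,-0.15,-1],[0,0,0,0,0,-0.12,-1],[0,0,0,0,0,-0.1,-1],[0,0,0,0,0,-0.1,-1],[0,0,0,0,0,-0.1,-1],[0,0,0,0,0,-0.1,-1],[0,0,0,0,0,-0.07,-1],[0,0,0,0,0,-0.07,-1],[0,0,0,0,0,-0.05,-1],[0,0,0,0,0,-0.05,-1]]'
python3 - <<'E'
from h import *
s=observe();p=s['tcp_pos']*1000;a=p[0]*.9914-p[1]*.1305
print('uphill',a*.866+p[2]*.5,'draw',-a*.5+p[2]*.866,s['contact_force'])
E
```

```text
t: 20.45
tcp_pos: [0.5777, -0.04, 0.259]
tool_rot: [0.195, 0.727, 0.636, 0.171]
contact_force: [8.9, -2.1, -2.0]
grip_width: 0.0113
uphill 630.0240982085362 draw -64.74253750637072 [ 8.91597864 -2.05724341 -2.01444858]
```

```bash
python3 -m crank '[[0,0,0,0,0,-0.05,-1],[0,0,0,0,0,-0.05,-1],[0,0,0,0,0,-0.05,-1],[0,0,0,0,0,-0.05,-1],[0,0,0,0,0,-0.03,-1],[0,0,0,0,0,-0.03,-1],[0,0,0,0,0,-0.03,-1],[0,0,0,0,0,-0.03,-1],[0,0,0,0,0,-0.03,-1],[0,0,0,0,0,0,-1]]'
```

```text
t: 21.45
tcp_pos: [0.5769, -0.0399, 0.2603]
tool_rot: [0.196, 0.726, 0.636, 0.172]
contact_force: [24.0, -2.8, -11.8]
grip_width: 0.0109
```

The gate is at its end stop: draw force is about 22 N and it has stopped moving. I'll relieve the load, release and look.

```bash
python3 -m crank '[[0,0,0,0,0,0.05,-1],[0,0,0,0,0,0.05,-1],[0,0,0,0,0,0.03,-1],[0,0,0,0,0,0,-0.9],[0,0,0,0,0,0,-0.6],[0,0,0,0,0,0,-0.3],[0,0,0,0,0,0,0],[0,0,0,0,0,0,0.3],[0,0,0,0,0,0,0.3],[0,0,0,0,0,0,0.3]]' 20
cat > chk.py <<'E'
from h import *
import sys
n=sys.argv[1]
s=observe();print(s['t'],s['tcp_pos'],s['contact_force'],s['grip_width'])
im2,d2,c2=save('top','top'+n);im3,d3,c3=save('scene','scene'+n);im,d,c=save('wrist','w'+n)
ex=np.array([.9914,-.1305]);ey=np.array([.1305,.9914])
for nm,im_,d_,c_ in(('wrist',im,d,c),('top',im2,d2,c2)):
    P=cloud(d_,c_);H,S,V=cv2.split(cv2.cvtColor(im_,cv2.COLOR_RGB2HSV))
    q=P[((H<8)|(H>172))&(S>150)&(V>80)&(d_>0)&(P[...,2]>.1)]*1000; a=q[:,:2]@ex
    if len(q)>9: print(nm,'red',len(q),'draw',np.percentile(-a*.5+q[:,2]*.866,[1,50,99]).round(1))
    q=P[(H>100)&(H<130)&(S>130)&(d_>0)&(P[...,2]<.12)&(P[...,1]<.15)]*1000
    for lo,hi in((54,64),):
        t=q[(q[:,2]>lo)&(q[:,2]<hi)]
        if len(t)>20: print('tray',lo,len(t),'s',np.percentile(t[:,:2]@ex,[1,99]).round(1),'y',np.percentile(t[:,:2]@ey,[1,99]).round(1),'z',t[:,2].mean().round(1))
o=np.zeros((600,800,3),np.uint8);o[:400,:400]=cv2.resize(im2[120:300,220:400],(400,400));o[:300,400:]=cv2.resize(im,(400,300));o[300:,400:]=cv2.resize(im3[150:330,130:370],(400,300))
cv2.imwrite(f'pics/c{n}.png',o[:,:,::-1])
E
python3 chk.py 5
```

```text
t: 22.45
tcp_pos: [0.5759, -0.0397, 0.2608]
tool_rot: [0.195, 0.727, 0.636, 0.17]
contact_force: [-0.4, 0.2, -0.7]
grip_width: 0.0556
22.45 [ 0.57589125 -0.03974219  0.26077565] [-0.42297248  0.16050296 -0.66036099] 0.05561254232242354
wrist red 7423 draw [-67.4 -28.5 -26.9]
tray 54 2532 s [507.9 646.9] y [-25.5  94.2] z 57.8
top red 252 draw [-73.6 -35.2  26. ]
tray 54 93 s [507.2 645.4] y [-23.3  95.5] z 58.6
```

View pics/c5.png

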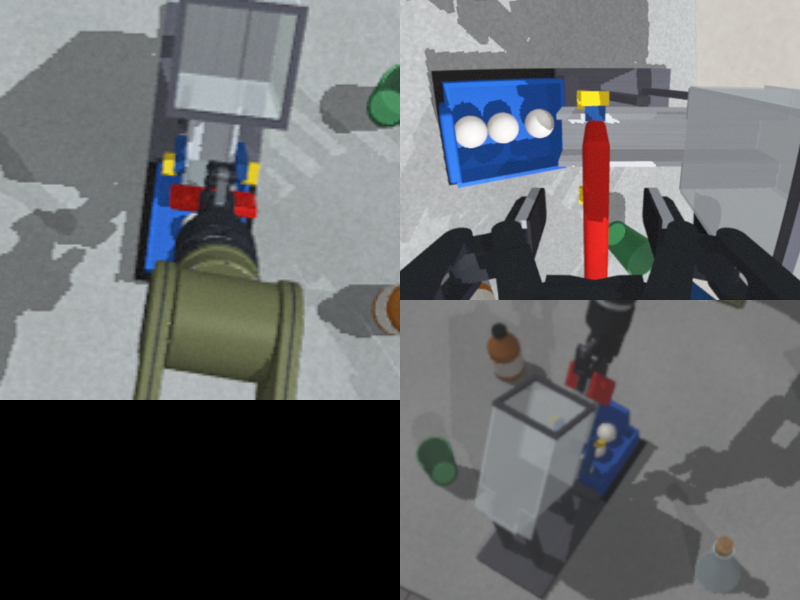

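The wrist panel shows all three balls in the tray at about (470,130), (503,128) and (540,123), with the handle out and free between the fingers. I'll retreat along the handle.

```bash
python3 -m crank '[[0,0,0,0,0,-0.5,1],[0,0,0,0,0,-1.2,1],[0,0,0,0,0,-1.8,1],[0,0,0,0,0,-2,1],[0,0,0,0,0,-2,1],[0,0,0,0,0,-1.5,1],[0,0,0,0,-1.5,0,1],[0,0,0,0,-2.5,0,1],[0,0,0,0,-2.5,0,1],[0,0,0,0,-1.5,0,1]]'
python3 -m crank '[[0,0,0,0,-1.5,0,1],[0,0,0,0,-0.5,0,1],[0,0,0,0,0,0,1],[0,0,0,0,0,0,1],[0,0,0,0,0,0,1],[0,0,0,0,0,0,1],[0,0,0,0,0,0,1],[0,0,0,0,0,0,1],[0,0,0,0,0,0,1],[0,0,0,0,0,0,1]]'
python3 chk.py 6
python3 - <<'E'
from h import *
a=np.load('pics/top0.npz');b=np.load('pics/top6.npz')
for n,(v0,v1,u0,u1) in dict(flask=(150,200,180,222),bottle=(240,280,385,430),beaker=(140,185,380,425)).items():
    print(n,np.abs(a['im'][v0:v1,u0:u1].astype(int)-b['im'][v0:v1,u0:u1]).mean())
E
```

```text
t: 23.6
tcp_pos: [0.4612, -0.0244, 0.298]
tool_rot: [0.195, 0.727, 0.636, 0.17]
contact_force: [-0.6, -0.1, -0.3]
grip_width: 0.0854
t: 24.6
tcp_pos: [0.4455, -0.0224, 0.2886]
tool_rot: [0.195, 0.727, 0.636, 0.17]
contact_force: [-0.4, 0.5, -0.1]
grip_width: 0.0855
24.6 [ 0.44553956 -0.02238793  0.28861958] [-0.42839729  0.53929724 -0.07615334] 0.08548080850054998
wrist red 6701 draw [-72.3 -35.1 -26.9]
tray 54 2106 s [500.  647.2] y [-25.6  93.5] z 57.9
top red 426 draw [-73.4 -35.4 -24.8]
tray 54 169 s [500.1 643.7] y [-23.9  95.5] z 58.7
flask 3.0015873015873016
bottle 3.2201851851851853
beaker 3.0791769547325103
```

View pics/c6.png

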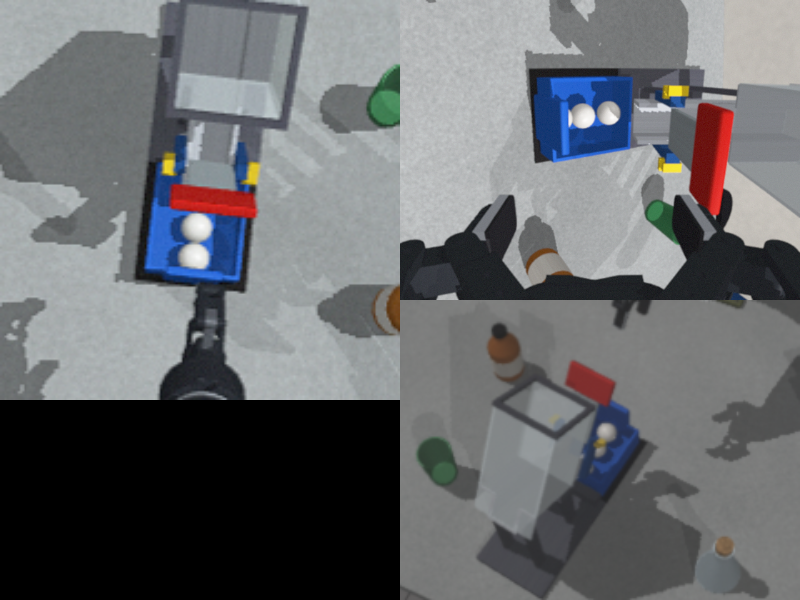

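```bash
python3 -c "from bench import close_job; print(close_job())"
```

```text
the job is handed in; nothing more can be done
None
```

I placed the farther blue tray on the pad and let go of it. I then drew the red gate at about 20 mm/s to its end stop, and all three balls rolled into the tray. The job was handed in at about 25 s of the 58 s allowed.

**Last checks after letting go and backing off:**
- **Tray and balls:** the tray is flat and square, with its grip away from the hopper. All three balls are in it in the wrist view.
- **Gate:** it stayed out at about 70 mm. At the stop the draw force rose to about 22 N and the handle stopped moving.
- **Bottle, flask and beaker:** the picture areas around them are unchanged from the start, apart from image noise.
- **Robot:** it is touching nothing.

**One deviation:** the balls' impact moved the tray about 2.5 mm toward the robot. The gap to the hopper's foot is now about 7–8 mm instead of 5, with the tray's back still under the spout lip. I left it there rather than risk disturbing the balls.

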